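Cramp up the enamelled plaque with the turnbuckle

ROBOT

A 6-joint arm with a two-finger parallel gripper is mounted at the origin on the work surface. World frame = base frame: x ahead of the robot, y to its left, z up, the work surface at z = 0. Lengths are in mm, angles in degrees, forces in N, time in s.
With the tool pointing down it reaches from about 350 to 850 mm from the base axis. Payload 8.1 kg.
Tool frame: the origin (TCP) lies on the centre line of the jaws, within the pads' length; the fingertips stand 8 mm ahead of it and the grasp point (between the pads) lies 11 mm behind it; x points along the fingers, z is the direction in which the jaws open and shut, and the axes are right-handed (so a half turn about x gives the same grasp; the last joint's range is limited). The gripper opens to 85 mm and grips with 20 to 120 N. Pads are 22 mm wide; open, the fingers measure 114 mm over their backs; the gripper's body (76 mm by 85 mm) begins 54 mm behind the grasp point. The pads swing forward as they close: fully open they stand 13 mm farther back than shut.
Start: joints at [-80.695, 7.471, 85.268, -0, 87.261, -4.893], TCP at [147.183, -581.672, 239.292] pointing down, gripper open.
Joint ranges: [-169.43, 169.43], [-51.17, 129.36], [1.28, 143.12], [-76.62, 256.62], [0, 156.53], [-152.29, 152.29]. Speed limits (degrees/s): [136.94, 136.94, 159.86, 180, 180, 180].

INTERFACE

Orientations are given as [roll, pitch, yaw] about the fixed x, y, z axes, in that order (R = Rz(yaw) Ry(pitch) Rx(roll)).
In Python, from bench import r, vision, order gives the robot as it stands. The module is installed in compiled form; this text tells all that it offers.
- The arm moves only by the shell command python3 -m jog 'ROWS' [FORCE]. ROWS is JSON, a list of rows, each a list of 3 entries, a list of its own where there are three numbers: the shift along the world's x, y, z in m, then the turn, a rotation vector about the world's x, y, z in rad, then the opening, from -1 (shut) to 1 (fully open). A call has 1 to 5 rows; each row is the pose to reach, as a shift and turn from the pose commanded when the call began; what a row does not reach only later rows make up. A row lasts 1/12 s, in which the tool goes at most 41.7 mm and 7.16 degrees, less where a joint would pass 70% of its speed; a pose out of reach is approached as far as the arm can. A call with a gripper value outside its range is refused whole. The fingers move at their own pace and stop on an object; FORCE is the grip in N (left out, the last holds). Time passes only in rows, so rows that repeat a pose let the fingers close. It gives the time, the measured TCP pose, the force and the opening at its end, in the units of the state.
- r.sense(): the state, without advancing time (a new reading comes with each control period).
- vision.snapshot(name): name is "scene" or "top" or "wrist"; returns the picture (400x640x3 uint8, red, green, blue); there is no depth.
- vision.camera_model(name): a dict with "fov_y" (degrees; the focal length in pixels is half the picture's height over the tangent of half this angle, whatever the lens; pixels are square), "cx", "cy" (the principal point, pixels), "world_to_cam" (4x4, takes a point from world to camera coordinates). Camera axes: x right, y down, z forward; pixel columns grow to the right and rows downward; lengths in mm; the calibration is good to about 2 mm. The wrist camera is an equidistant fisheye: a pixel r from the principal point sees the ray r / f radians off the axis. A picture is of the moment at which its call begins: read the wrist's pose just before it. camera_model takes no time and is no camera call; for the wrist camera it gives the pose at the moment of the call.
- order.hand_in(): hands the job in, once; it reports no verdict.
The state is a dict: "time": time; "joint_pos": joint angles; "qd": joint speeds; "joint_efforts": joint torques, N m; "tool_pos": TCP position; "tcp_rot": TCP orientation; "ft_force": force on the tool from outside, world axes, zero at the start; "wrist_torque": the same for the moment, N m; "finger_gap": finger opening in mm.
Only numpy, scipy, OpenCV 4.12 (cv2) and the standard library are available. Lean on these libraries where they do the work, as an engineer would, in place of code of your own. Each camera call takes 0.05 s, during which the arm holds its last target.

TASK

Glue up the two-part enamel plaque in the bench cramp: push both half plaques fully home against the back stop, then turn the turnbuckle by its cross bars (tops going away from the robot draw both ends in) until the rubber-faced cheeks have closed the joint between the halves. From where both rubber faces bear on the plaque give it about half a turn more and no further, or the enamel will chip; keep the plaque flat on the board and leave the jar, pastel stick and spatula where they are.

Things in the scene. Friction and masses are not known exactly. Their poses are not given: they have to be found in the camera images.
- cramp: The cramp: a plywood board 300 x 300 x 18 mm fixed on the bench. Origin on the bench, 5 mm beyond the board's middle; x points away from the robot (turned by up to 0.35 rad), y left, z up. It carries a back stop, a left and a right sliding cheek and, beyond the stop, a turnbuckle lying along y that joins the cheeks. Between the cheeks the robot's side is open.
- stop_front (a point): Middle of the front face of the dark wood back stop: x = +15 mm, y = 0, 30 mm above the bench in the cramp's frame. The stop is 120 mm wide along y, 16 mm thick, 22 mm high over the board.
- face_left (a point): On the left cheek's black rubber face, facing right, 30 mm above the bench, at x = -35 mm. The facing runs in x from -140 to +10 mm, its top 54 mm above the bench. The wooden cheek behind it runs from -150 to +115 mm, 20 mm thick, top 59 mm above the bench; a steel fork on it at x = +90 mm, top 98 mm above the bench, holds the turnbuckle's end.
- face_right (a point): The same on the right cheek's rubber face, facing left.
- turnbuckle (a joint): Turn of the turnbuckle's body, rad, 0 to 17; starts at 4 to 6.2. Growing = tops of the bars go away from the robot, both cheeks draw in, each 8 mm per turn (6.283). Stays where left (friction 0.12 N m). At 0 each face is 82 mm from the centre line; with both halves in, joint shut, both faces begin to bear at 9.42. At multiples of 6.283 the orange-ended bar is straight up.
- turnbuckle_mid (a point): Middle of the turnbuckle, on its axis along y, 80 mm above the bench, at x = +90 mm, y = 0 in the cramp's frame. Blue open body 100 mm long, radius at most 15 mm. From its middle stand four steel bars crosswise in one plane, 90 degrees apart, 10 mm thick, with smooth 14 mm ball ends (slippery, friction about 0.35), tips 57 mm from the axis: three black, one orange.
- rust_center (a point): Centre, 30 mm above the bench, of the oak block of the half plaque with a rust-orange enamel panel: 100 mm along x, 70 along y, 24 high, lying on the board, 0.25 kg, panel on top (4 mm thick, to 46 mm above the bench). Starts 15 to 38 mm short of the stop, on the left or right of the centre line; fully home its centre is at x = -35 mm in the cramp's frame.
- brown_center (a point): The same for the other half plaque, with the dark brown enamel panel (green line, white patch). Same sizes, other side.
- pad_left (a joint): How far the left rubber facing is squeezed, m (0 = free, springs back with 5 N per mm, 8 mm at most). Half a turn past first bearing gives 4 mm (20 N).
- pad_right (a joint): The same for the right rubber facing.
- jar_center (a point): Bystander: green glass jar with a white cap, 60 mm across, 85 mm high; point in its middle.
- pastel_center (a point): Bystander: green pastel stick 85 x 18 x 18 mm lying on the bench; its centre.
- spatula_grip (a point): Bystander: spatula lying on the bench; point on its handle.

How it is judged:
By the outcome, as a careful person would: the job done as asked, in the order asked, and still so for the second after the job is handed in, with the robot touching nothing.
It also fails if it takes over 64 s, if anything falls off the work surface, if the arm or the gripper's body presses on something with over 40 N, if the wrist force passes 120 N, or if a joint passes its speed limit or range.

## Working session

There is one attempt and no reset: what is moved stays moved. The work goes in short steps, Python scripts to look and compute and a shell command to move; the robot and the scene stay as the last step left them, time stands still between calls to the robot, and variables do not carry over. Pictures are saved under pics/ and viewed, and the job is handed in when it is done.

```bash
mkdir -p pics; ls; python3 - <<'E'
from bench import r, vision, order
import cv2, json
s=r.sense(); print({k:s[k] for k in ['time','tool_pos','tcp_rot','ft_force','finger_gap']})
for n in ['scene','top','wrist']:
    im=vision.snapshot(n); cv2.imwrite(f'pics/{n}0.png',im[:,:,::-1]); m=vision.camera_model(n); print(n,m)
E
```

```text
pics
{'time': 0.0, 'tool_pos': array([ 147.13127002, -581.11985099,  238.23248967]), 'tcp_rot': array([173.55161532,  89.8923383 ,  97.75030142]), 'ft_force': array([-0.69089075, -0.1881019 ,  0.07416119]), 'finger_gap': 85.51352334547906}
scene {'fov_y': 45.72264796245315, 'cx': 331.7739760142095, 'cy': 202.8950802313233, 'world_to_cam': array([[ 2.92890296e-01,  9.56099869e-01,  9.39760763e-03,
        -1.86346508e+02],
       [ 8.18328420e-01, -2.45577945e-01, -5.19644176e-01,
        -4.19857976e+02],
       [-4.94523883e-01,  1.59889066e-01, -8.54331093e-01,
         1.36671280e+03],
       [ 0.00000000e+00,  0.00000000e+00,  0.00000000e+00,
         1.00000000e+00]])}
top {'fov_y': 49.78830879160505, 'cx': 319.84219648123707, 'cy': 201.30338349421007, 'world_to_cam': array([[-2.20416854e-02, -9.99636584e-01, -1.55198229e-02,
         6.66799100e+01],
       [-9.95405500e-01,  2.33899040e-02, -9.28482802e-02,
         5.78798177e+02],
       [ 9.31775448e-02,  1.34019845e-02, -9.95559306e-01,
         1.19512929e+03],
       [ 0.00000000e+00,  0.00000000e+00,  0.00000000e+00,
         1.00000000e+00]])}
wrist {'fov_y': 65.70646984690485, 'cx': 317.1911559328821, 'cy': 198.4564213540747, 'world_to_cam': array([[ 2.44365584e-01, -9.69681706e-01, -1.68846070e-03,
        -5.98547247e+02],
       [-9.32011549e-01, -2.35352395e-01,  2.75615170e-01,
        -3.58354607e+01],
       [-2.67656372e-01, -6.57771971e-02, -9.61266574e-01,
         3.79520640e+02],
       [ 0.00000000e+00,  0.00000000e+00,  0.00000000e+00,
         1.00000000e+00]])}
```

View pics/scene0.png

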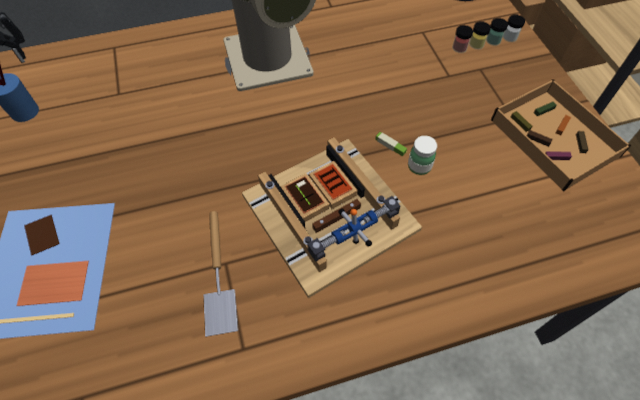

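View pics/top0.png

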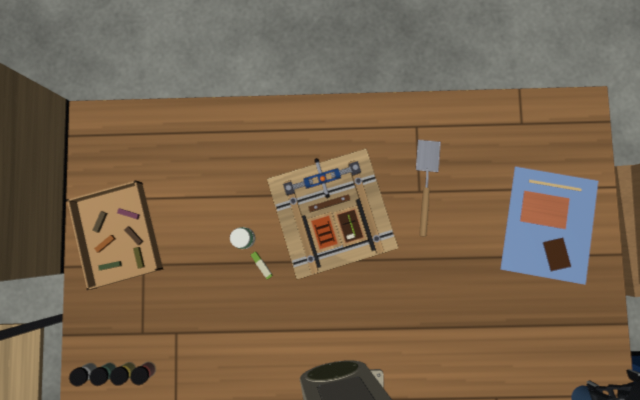

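The top view shows the board around (332,214), turned slightly left. Rust is left, brown is right, and the turnbuckle is near (322,179). I'll enlarge it.

```bash
python3 - <<'E'
import cv2
a=cv2.imread('pics/top0.png')[140:290,255:410]; cv2.imwrite('pics/top0c.png',cv2.resize(a,None,fx=4,fy=4,interpolation=cv2.INTER_CUBIC)[:600])
a=cv2.imread('pics/scene0.png')[135:295,235:430]; cv2.imwrite('pics/scene0c.png',cv2.resize(a,None,fx=3.75,fy=3.75,interpolation=cv2.INTER_CUBIC))
E
```

```text
(no output)
```

View pics/top0c.png

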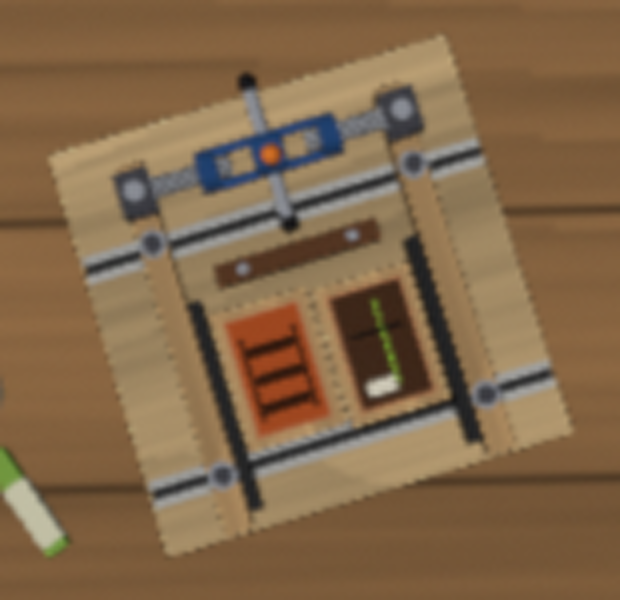

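View pics/scene0c.png

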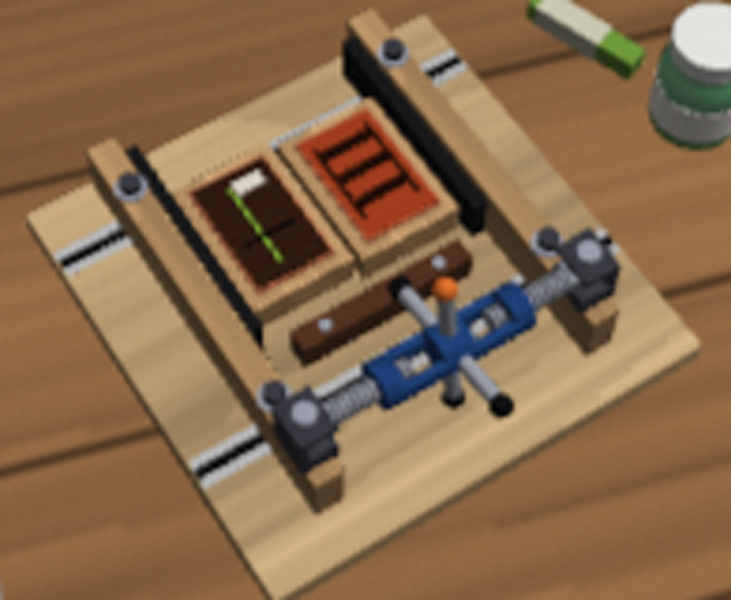

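```bash
cat > h.py <<'E'
import numpy as np, cv2
from scipy.optimize import least_squares
from bench import r, vision, order
def proj(m,P):
    P=np.atleast_2d(P); C=P@m['world_to_cam'][:3,:3].T+m['world_to_cam'][:3,3]
    f=200/np.tan(np.radians(m['fov_y']/2))
    return np.c_[m['cx']+f*C[:,0]/C[:,2], m['cy']+f*C[:,1]/C[:,2]]
def ray(m,uv,z):
    "intersect pixels with plane z"
    uv=np.atleast_2d(uv); f=200/np.tan(np.radians(m['fov_y']/2))
    d=np.c_[(uv[:,0]-m['cx'])/f,(uv[:,1]-m['cy'])/f,np.ones(len(uv))]
    R=m['world_to_cam'][:3,:3]; o=-R.T@m['world_to_cam'][:3,3]; d=d@R
    return o+d*((z-o[2])/d[:,2])[:,None]
def c2w(p,P):
    P=np.atleast_2d(P).astype(float); c,s=np.cos(p[2]),np.sin(p[2])
    return np.c_[p[0]+c*P[:,0]-s*P[:,1], p[1]+s*P[:,0]+c*P[:,1], P[:,2]]
def w2c(p,W):
    W=np.atleast_2d(W); c,s=np.cos(p[2]),np.sin(p[2]); d=W[:,:2]-np.array(p[:2])
    return np.c_[c*d[:,0]+s*d[:,1], -s*d[:,0]+c*d[:,1], W[:,2]]
E
python3 - <<'E'
from h import *
T=vision.camera_model('top');S=vision.camera_model('scene')
tc=lambda a:np.array(a)/4.+[255,140]
sc=lambda a:np.array(a)/3.75+[235,135]
B=np.array([[145,150,18],[145,-150,18],[-155,-150,18],[-155,150,18]])
ut=tc([(50,158),(443,37),(573,432),(167,555)])
us=sc([(700,345),(275,600),(28,215),(425,15)])
def f(p): 
    W=c2w(p,B); return np.r_[(proj(T,W)-ut).ravel(), (proj(S,W)-us).ravel()]
for w in ('both','top','scene'):
    g={'both':f,'top':lambda p:f(p)[:8],'scene':lambda p:f(p)[8:]}[w]
    s=least_squares(g,[550,0,.25]); print(w,s.x,np.round(s.fun,1))
p=least_squares(f,[550,0,.25]).x
print('rust panel',w2c(p,ray(T,tc([(225,322),(297,302),(330,413),(258,437)]),46)).round(1))
print('brown panel',w2c(p,ray(T,tc([(328,297),(402,277),(433,387),(363,411)]),46)).round(1))
print('rust blk top scene',w2c(p,ray(S,sc([(270,146),(372,98),(462,212),(360,268)]),42)).round(1))
print('brown blk',w2c(p,ray(S,sc([(160,195),(262,150),(355,270),(265,315)]),42)).round(1))
print('rubber tops',w2c(p,ray(T,tc([(203,301),(262,507),(405,238),(465,443)]),54)).round(1))
print('forks',w2c(p,ray(T,tc([(134,190),(401,110)]),98)).round(1))
print('orange top',w2c(p,ray(T,tc([(271,155)]),130)).round(1),'scene',w2c(p,ray(S,sc([(446,288)]),130)).round(1))
for th in (4,4.5,5,5.5,5.7,5.9,6,6.1,6.2):
    a=th+np.arange(4)*np.pi/2
    P=np.c_[90+50*np.sin(a),0*a,80+50*np.cos(a)]
    W=c2w(p,P); print(th,((proj(T,W)-[255,140])*4).round(0).tolist(),((proj(S,W)-[235,135])*3.75).round().tolist())
E
```

```text
both [5.52372921e+02 2.32071403e+01 2.74040521e-01] [-1.4 -1.3 -0.1 -1.3 -0.6 -0.1 -0.8  0.4  0.5 -0.4 -0.8  0.4 -1.7 -0.6
 -0.6 -1.1]
top [5.50838882e+02 2.11986494e+01 2.75425309e-01] [-0.8 -0.7  0.5 -0.8  0.2  0.4  0.   1. ]
scene [5.53501032e+02 2.44469304e+01 2.72564234e-01] [ 1.2 -0.  -0.3  0.7 -1.  -0.4  0.2 -0.9]
rust panel [[-11.1  60.4  46. ]
 [-12.4   8.4  46. ]
 [-92.6   9.2  46. ]
 [-93.9  61.6  46. ]]
brown panel [[-15.4 -13.3  46. ]
 [-17.2 -66.6  46. ]
 [-96.3 -64.3  46. ]
 [-97.9 -13.1  46. ]]
rust blk top scene [[-100.8   -1.4   42. ]
 [ -97.9   72.1   42. ]
 [   3.3   71.8   42. ]
 [   3.4   -1.9   42. ]]
brown blk [[-105.6  -76.9   42. ]
 [-100.9   -7.2   42. ]
 [   3.    -5.2   42. ]
 [   0.6  -66.2   42. ]]
rubber tops [[   6.8   70.6   54. ]
 [-140.1   72.7   54. ]
 [   7.7  -76.    54. ]
 [-139.   -73.    54. ]]
forks [[ 88.6  92.1  98. ]
 [ 87.7 -95.2  98. ]]
orange top [[ 79.7  -1.6 130. ]] scene [[ 82.5   1.2 130. ]]
4 [[281.0, 210.0], [279.0, 191.0], [248.0, 91.0], [252.0, 116.0]] [[408.0, 323.0], [417.0, 267.0], [490.0, 368.0], [476.0, 419.0]]
4.5 [[286.0
[... 348 characters left out ...]
2.0], [479.0, 420.0], [410.0, 328.0]]
5.7 [[276.0, 182.0], [246.0, 87.0], [254.0, 124.0], [283.0, 215.0]] [[423.0, 270.0], [494.0, 378.0], [471.0, 415.0], [405.0, 313.0]]
5.9 [[272.0, 169.0], [245.0, 83.0], [258.0, 137.0], [285.0, 220.0]] [[432.0, 277.0], [498.0, 392.0], [462.0, 407.0], [401.0, 300.0]]
6 [[270.0, 161.0], [244.0, 82.0], [260.0, 143.0], [286.0, 221.0]] [[437.0, 282.0], [499.0, 398.0], [457.0, 402.0], [399.0, 294.0]]
6.1 [[268.0, 154.0], [244.0, 81.0], [262.0, 150.0], [286.0, 222.0]] [[442.0, 288.0], [499.0, 404.0], [452.0, 396.0], [398.0, 288.0]]
6.2 [[266.0, 147.0], [244.0, 82.0], [264.0, 157.0], [286.0, 222.0]] [[448.0, 294.0], [499.0, 409.0], [447.0, 390.0], [398.0, 283.0]]
```

```bash
cat >> h.py <<'E'
from scipy.spatial.transform import Rotation as Ro
P=[552.2,22.8,0.274]
def st():
    s=r.sense(); R=Ro.from_euler('xyz',s['tcp_rot'],degrees=True).as_matrix()
    return s,R
E
python3 - <<'E'
from h import *
s,R=st(); print('tool axes cols',R.round(3))
jaw=np.degrees(np.arctan2(R[1,2],R[0,2])); print('jaw yaw',jaw,'want', np.degrees(.274)+90)
goal=c2w(P,[-135,0,110])[0]; print(goal, (goal-s['tool_pos'])/1000)
x=[np.cos(.274),np.sin(.274)]; print(x)
for n,v in dict(push=[-135,0,33],tb=[90,0,80]).items(): print(n,c2w(P,v))
E
```

```text
tool axes cols [[-0.     0.969  0.245]
 [ 0.001  0.245 -0.969]
 [-1.     0.    -0.001]]
jaw yaw -75.80296659059815 want 105.69904358658457
[422.23600445 -13.72889078 110.        ] [ 0.27511123  0.56751926 -0.12843717]
[np.float64(0.9626962633073776), np.float64(0.2705843761454317)]
push [[422.23600445 -13.72889078  33.        ]]
tb [[638.8426637   47.15259385  80.        ]]
```

```bash
python3 -m jog '[[[0.09,0.188,0],[0,0,0.026],0.41],[[0.09,0.188,0],[0,0,0.026],0.41],[[0.09,0.188,0],[0,0,0.026],0.41],[[0.09,0.188,0],[0,0,0.026],0.41],[[0.09,0.188,0],[0,0,0.026],0.41]]' 40
python3 -m jog '[[[0.09,0.186,0],[0,0,0],0.41],[[0.09,0.186,0],[0,0,0],0.41],[[0.09,0.186,0],[0,0,0],0.41],[[0.09,0.186,0],[0,0,0],0.41],[[0.09,0.186,0],[0,0,0],0.41]]'
python3 -m jog '[[[0.09,0.186,-0.06],[0,0,0],0.41],[[0.09,0.186,-0.06],[0,0,0],0.41],[[0.09,0.186,-0.06],[0,0,0],0.41],[[0.09,0.186,-0.06],[0,0,0],0.41],[[0.09,0.186,-0.06],[0,0,0],0.41]]'
```

```text
time: 0.57
tool_pos: [237.4, -391.8, 238.7]
tcp_rot: [178.4, 90.0, 104.0]
ft_force: [0.8, 0.2, 0.1]
finger_gap: 60.2
time: 0.98
tool_pos: [327.4, -205.7, 239.2]
tcp_rot: [56.7, 90.0, -17.7]
ft_force: [1.1, -0.6, -0.5]
finger_gap: 60.1
time: 1.4
tool_pos: [414.6, -25.6, 180.8]
tcp_rot: [58.7, 90.0, -15.6]
ft_force: [1.3, -1.4, 0.7]
finger_gap: 60.4
```

```bash
python3 -m jog '[[[0.003,0.008,-0.04],[0,0,0],0.41],[[0.003,0.008,-0.08],[0,0,0],0.41],[[0.003,0.008,-0.08],[0,0,0],0.41],[[0.003,0.008,-0.08],[0,0,0],0.41]]'
python3 - <<'E'
from h import *
s,R=st(); print(w2c(P,s['tool_pos']))
for n in ('wrist','scene'):
    im=vision.snapshot(n); im=im if n=='wrist' else cv2.resize(im[130:300,230:440],None,fx=3.5,fy=3.5,interpolation=cv2.INTER_CUBIC)
    cv2.imwrite(f'pics/{n}1.png',im[:,:,::-1])
s,R=st(); print(w2c(P,s['tool_pos']),np.degrees(np.arctan2(R[1,2],R[0,2])),R[:,0])
E
```

```text
time: 1.73
tool_pos: [414.9, -19.1, 99.3]
tcp_rot: [-114.6, 89.6, 171.1]
ft_force: [0.4, -0.3, 0.4]
finger_gap: 60.1
[[-143.52642237   -3.13780637   99.32241009]]
[[-140.5745724    -5.20523244  103.22401419]] -74.35632094046281 [ 1.89892743e-03 -3.67746148e-04 -9.99998129e-01]
```

View pics/wrist1.png

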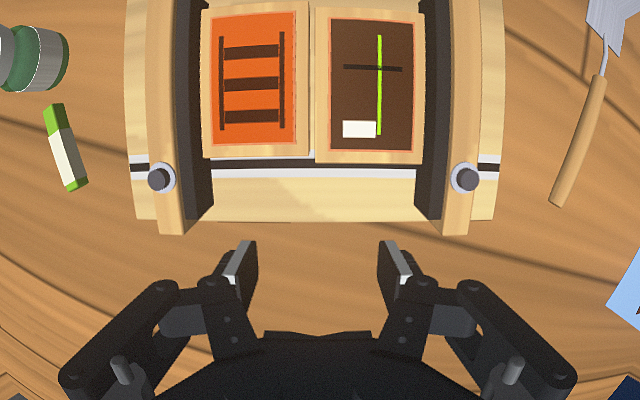

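View pics/scene1.png

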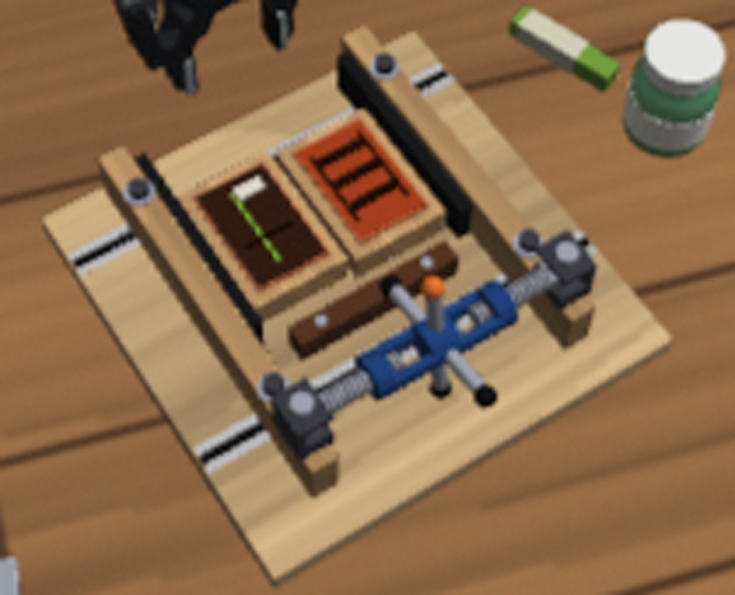

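```bash
python3 -m jog '[[[0,0,-0.03],[0,0,0],0.41],[[0,0,-0.06],[0,0,0],0.41],[[0,0,-0.06],[0,0,0],0.41]]'
python3 -m jog '[[[0,0,0],[0,0,0],0.41]]'
python3 -m jog '[[[0,0,0],[0,0,0],0.41]]'
```

```text
time: 2.08
tool_pos: [415.8, -20.1, 39.3]
tcp_rot: [-114.7, 89.8, 170.9]
ft_force: [-0.6, 0.4, 0.0]
finger_gap: 60.1
time: 2.17
tool_pos: [417.5, -20.3, 42.4]
tcp_rot: [-112.2, 90.0, 173.5]
ft_force: [0.5, 0.6, 0.8]
finger_gap: 60.5
time: 2.25
tool_pos: [419.2, -20.4, 44.0]
tcp_rot: [64.5, 89.8, -9.9]
ft_force: [-0.3, -0.5, 0.4]
finger_gap: 60.2
```

```bash
python3 -m jog '[[[-0.001,0.003,-0.007],[0,0,0],0.41],[[0.009,0.006,-0.007],[0,0,0],0.41],[[0.018,0.0085,-0.007],[0,0,0],0.41],[[0.022,0.0095,-0.007],[0,0,0],0.41],[[0.022,0.0095,-0.007],[0,0,0],0.41]]'
python3 - <<'E'
from h import *
im=vision.snapshot('wrist'); cv2.imwrite(f'pics/wrist2.png',im[:,:,::-1])
s,R=st(); print(w2c(P,s['tool_pos']),s['ft_force'])
E
```

```text
time: 2.67
tool_pos: [440.9, -10.1, 35.6]
tcp_rot: [66.6, 89.9, -7.6]
ft_force: [-1.1, 0.4, -0.1]
finger_gap: 60.2
[[-116.73514481   -1.4436484    35.15821038]] [-0.53602648  0.35152257  0.34027577]
```

View pics/wrist2.png

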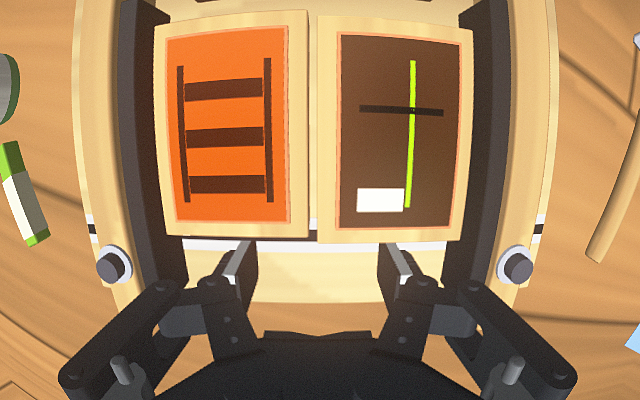

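The fingers are at the near edges of both halves, one on each. I'll push on.

```bash
python3 -m jog '[[[0.003,0.001,0],[0,0,0],0.41],[[0.006,0.0018,0],[0,0,0],0.41],[[0.009,0.0026,0],[0,0,0],0.41],[[0.012,0.0034,0],[0,0,0],0.41],[[0.014,0.004,0],[0,0,0],0.41]]'
python3 -m jog '[[[0.001,0.0003,0],[0,0,0],0.41],[[0.002,0.0006,0],[0,0,0],0.41],[[0.003,0.0008,0],[0,0,0],0.41]]'
python3 -m jog '[[[0.001,0.0003,0],[0,0,0],0.41],[[0.002,0.0006,0],[0,0,0],0.41]]'
```

```text
time: 3.13
tool_pos: [452.2, -6.5, 34.0]
tcp_rot: [-95.3, 89.8, -169.6]
ft_force: [-8.4, -2.9, 8.9]
finger_gap: 60.1
time: 3.38
tool_pos: [454.9, -5.7, 34.0]
tcp_rot: [-96.2, 89.8, -170.6]
ft_force: [-8.8, -2.8, 8.2]
finger_gap: 60.2
time: 3.55
tool_pos: [456.9, -5.1, 34.0]
tcp_rot: [-95.6, 89.8, -170.0]
ft_force: [-9.1, -2.5, 7.4]
finger_gap: 60.1
```

```bash
python3 - <<'E'
from h import *
im=vision.snapshot('wrist'); cv2.imwrite(f'pics/wrist3.png',im[:,:,::-1])
im=vision.snapshot('scene'); im=cv2.resize(im[120:290,230:440],None,fx=3.5,fy=3.5,interpolation=cv2.INTER_CUBIC)
cv2.imwrite(f'pics/scene3.png',im[:,:,::-1])
s,R=st(); print(w2c(P,s['tool_pos']),s['ft_force'],s['wrist_torque'])
E
```

```text
[[-99.01313371  -1.09474395  34.04529613]] [-5.92581805 -2.00759664  6.48591547] [-0.4026418   1.03842586 -0.09532125]
```

View pics/wrist3.png

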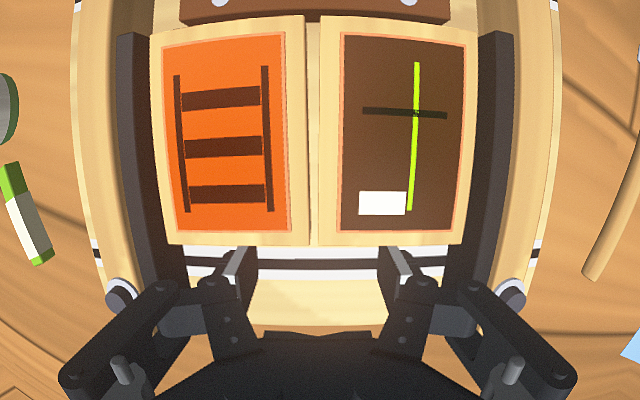

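View pics/scene3.png

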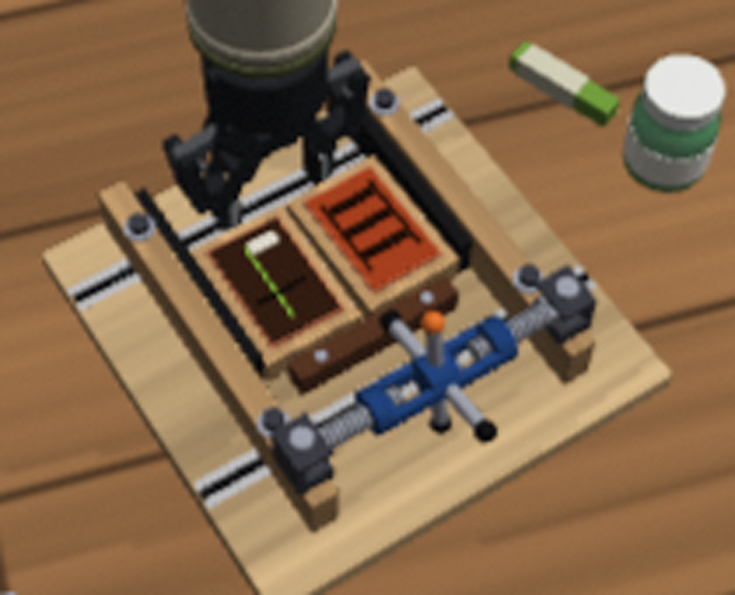

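```bash
python3 -m jog '[[[0.001,0.0003,0],[0,0,0],0.41],[[0.002,0.0006,0],[0,0,0],0.41]]'
python3 -m jog '[[[0.001,0.0003,0],[0,0,0],0.41],[[0.002,0.0006,0],[0,0,0],0.41]]'
python3 - <<'E'
from h import *
im=vision.snapshot('wrist'); cv2.imwrite(f'pics/wrist4.png',im[:,:,::-1])
s,R=st(); print(w2c(P,s['tool_pos']),s['ft_force'],s['wrist_torque'])
E
```

```text
time: 3.82
tool_pos: [458.9, -4.5, 34.0]
tcp_rot: [-95.9, 89.8, -170.2]
ft_force: [-8.2, -2.8, 6.4]
finger_gap: 60.2
time: 3.98
tool_pos: [459.9, -4.2, 33.8]
tcp_rot: [-94.4, 89.7, -168.7]
ft_force: [-18.3, -7.0, 15.6]
finger_gap: 60.7
[[-96.22861909  -0.93686005  33.80410277]] [-12.96776573  -4.04478889  10.13767041] [-0.49278743  1.97094567  0.2846924 ]
```

View pics/wrist4.png

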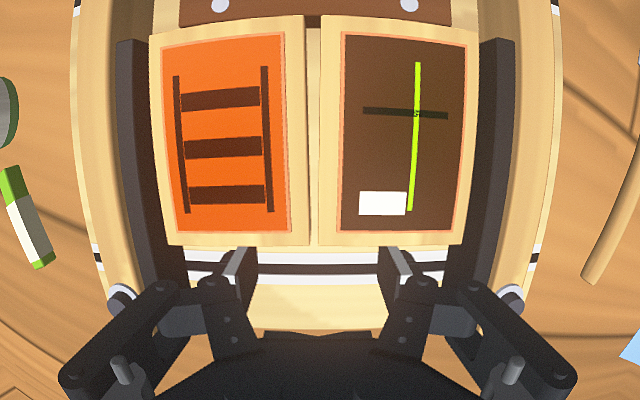

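```bash
python3 -m jog '[[[0.0007,0.0002,0.0005],[0,0,0],0.41],[[0.0015,0.0004,0.001],[0,0,0],0.41]]'
python3 - <<'E'
from h import *
im=vision.snapshot('wrist'); cv2.imwrite(f'pics/wrist5.png',cv2.resize(im[0:130,120:500],None,fx=2.1,fy=2.1,interpolation=cv2.INTER_CUBIC)[:,:,::-1])
s,R=st(); print(w2c(P,s['tool_pos']),s['ft_force'],s['wrist_torque'])
E
```

```text
time: 4.2
tool_pos: [459.9, -4.0, 33.8]
tcp_rot: [-95.6, 89.5, -169.9]
ft_force: [-17.9, -7.3, 7.1]
finger_gap: 60.2
[[-96.17588976  -0.85485266  33.82255061]] [-16.20958562  -6.79361019   9.07019255] [-0.91758418  2.58302134  0.27060998]
```

View pics/wrist5.png

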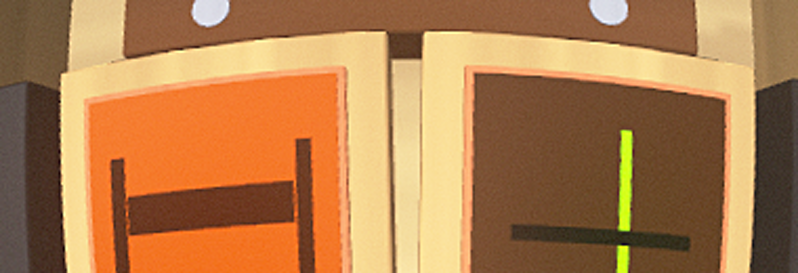

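```bash
python3 -m jog '[[[0.001,0.0003,0],[0,0,0],0.41],[[0.001,0.0003,0],[0,0,0],0.41]]'
python3 - <<'E'
from h import *
s,R=st(); print(w2c(P,s['tool_pos']),s['ft_force'],s['wrist_torque'])
E
python3 -m jog '[[[-0.004,-0.001,0],[0,0,0],0.41],[[-0.03,-0.0085,0],[0,0,0],0.41],[[-0.03,-0.0085,0.04],[0,0,0],0],[[-0.03,-0.0085,0.08],[0,0,0],-0.5],[[-0.03,-0.0085,0.12],[0,0,0],-1]]'
python3 - <<'E'
from h import *
s,R=st(); print(s['tool_pos'],w2c(P,s['tool_pos']),s['ft_force'],s['wrist_torque'])
im=vision.snapshot('top'); cv2.imwrite('pics/top6.png',im[:,:,::-1])
cv2.imwrite(f'pics/top6c.png',cv2.resize(im[160:260,280:385],None,fx=6,fy=6,interpolation=cv2.INTER_CUBIC)[:,:,::-1])
im=vision.snapshot('scene'); cv2.imwrite('pics/scene6.png',im[:,:,::-1])
cv2.imwrite(f'pics/scene6c.png',cv2.resize(im[155:280,250:410],None,fx=4.8,fy=4.8,interpolation=cv2.INTER_CUBIC)[:,:,::-1])
E
```

```text
time: 4.42
tool_pos: [459.9, -4.0, 33.8]
tcp_rot: [-95.4, 89.4, -169.7]
ft_force: [-22.7, -7.8, 15.6]
finger_gap: 60.1
[[-96.11847823  -0.85101643  33.76124558]] [-22.65326168  -7.83468963  15.61591469] [-1.23118782  3.45037334  0.21308534]
time: 4.83
tool_pos: [432.9, -11.2, 155.3]
tcp_rot: [-117.3, 89.8, 168.4]
ft_force: [0.6, -0.2, 0.0]
finger_gap: 24.5
[432.9214215  -11.19987254 155.26726405] [[-124.02887611   -0.4566305   155.26726405]] [ 5.69281693e-01 -1.86310723e-01  5.22518968e-04] [-0.03242763 -0.00906949  0.01505868]
```

View pics/top6c.png

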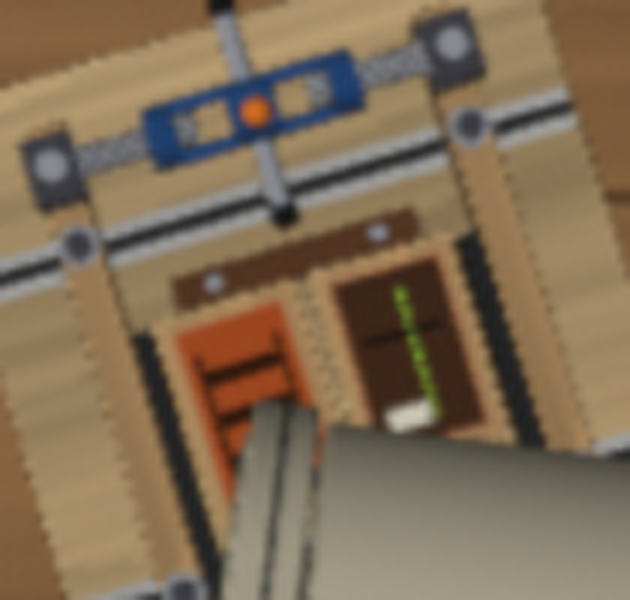

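View pics/scene6c.png

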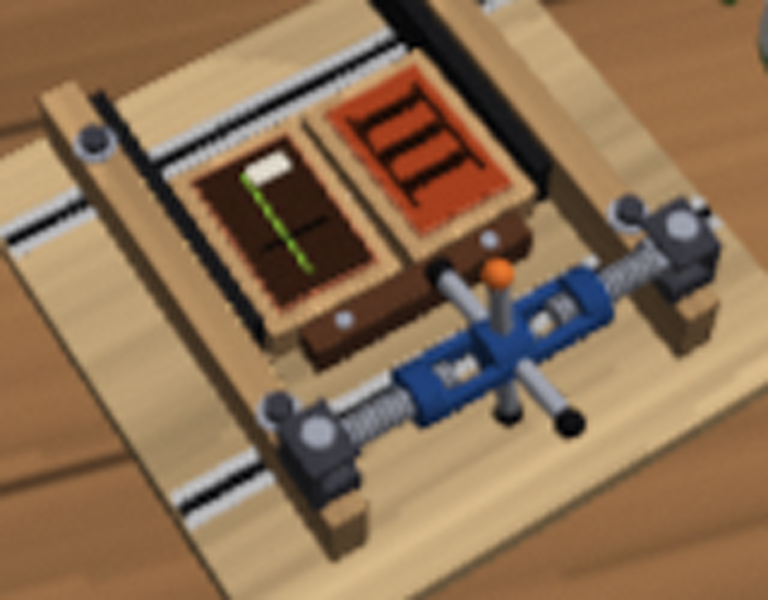

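Both halves stand flat against the stop, with their far edges on the dark stop in both views. Next is the turnbuckle, fingers shut.

```bash
python3 -m jog '[[[0.04,0.0115,0],[0,0,0],-1],[[0.08,0.023,0],[0,0,0],-1],[[0.12,0.0345,0],[0,0,0],-1],[[0.16,0.046,0],[0,0,0],-1],[[0.172,0.049,0],[0,0,0],-1]]'
python3 -m jog '[[[0,0,-0.03],[0,0,0],-1],[[0,0,-0.044],[0,0,0],-1],[[0,0,-0.044],[0,0,0],-1],[[0,0,-0.044],[0,0,0],-1]]'
python3 - <<'E'
from h import *
s,R=st(); print(s['tool_pos'],w2c(P,s['tool_pos']),s['ft_force'],s['finger_gap'])
im=vision.snapshot('wrist'); cv2.imwrite('pics/w7.png',im[:,:,::-1])
im=vision.snapshot('scene')
cv2.imwrite(f'pics/scene7c.png',cv2.resize(im[135:280,250:410],None,fx=4,fy=4,interpolation=cv2.INTER_CUBIC)[:,:,::-1])
E
```

```text
time: 5.35
tool_pos: [610.4, 39.2, 153.4]
tcp_rot: [140.7, 90.0, 66.4]
ft_force: [0.2, -0.1, 0.9]
finger_gap: -0.1
time: 5.68
tool_pos: [604.8, 37.6, 109.4]
tcp_rot: [-107.8, 89.8, 177.8]
ft_force: [0.1, 0.7, 0.9]
finger_gap: -0.3
[604.81147333  37.56011858 109.43728507] [[ 5.46427263e+01 -2.63316894e-02  1.09437285e+02]] [0.12060899 0.70347993 0.94915332] -0.2779171403635803
```

View pics/w7.png

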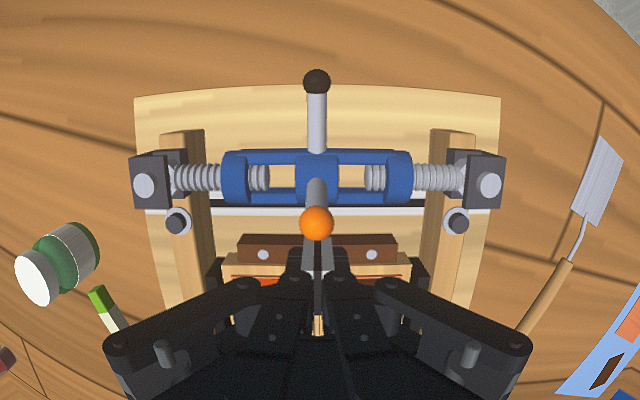

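View pics/scene7c.png

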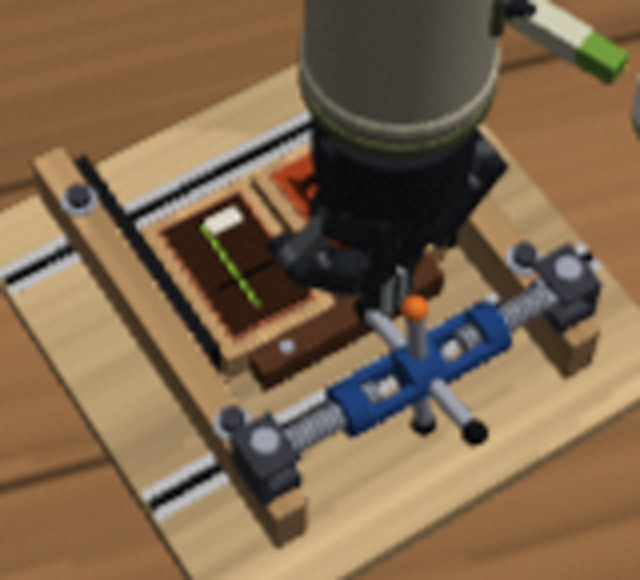

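Fingertips sit directly behind the orange ball at (316,224), centred on the bar plane. Stroke 1.

```bash
python3 -m jog '[[[0.01,0.0028,0],[0,0,0],-1],[[0.018,0.005,0],[0,0,0],-1],[[0.026,0.0073,0],[0,0,0],-1],[[0.034,0.0096,0],[0,0,0],-1],[[0.0414,0.0116,0],[0,0,0],-1]]'
python3 -m jog '[[[0,0,0],[0,0,0],-1]]'
python3 - <<'E'
from h import *
s,R=st(); print(s['tool_pos'],w2c(P,s['tool_pos']),s['ft_force'],s['finger_gap'])
im=vision.snapshot('wrist'); cv2.imwrite('pics/w8.png',im[:,:,::-1])
im=vision.snapshot('scene')
cv2.imwrite(f'pics/scene8c.png',cv2.resize(im[135:280,250:410],None,fx=4,fy=4,interpolation=cv2.INTER_CUBIC)[:,:,::-1])
E
```

```text
time: 6.2
tool_pos: [648.3, 48.9, 112.2]
tcp_rot: [-57.6, 90.0, -131.9]
ft_force: [-4.2, -0.7, 1.4]
finger_gap: 0.2
time: 6.28
tool_pos: [649.4, 49.2, 112.5]
tcp_rot: [69.4, 89.9, -4.9]
ft_force: [-0.4, -0.8, 0.7]
finger_gap: 0.3
[649.39371318  49.2358753  112.52393591] [[100.72115932  -0.84938188 112.52393591]] [-0.37666793 -0.83627356  0.68118455] 0.3268021581761317
```

View pics/w8.png

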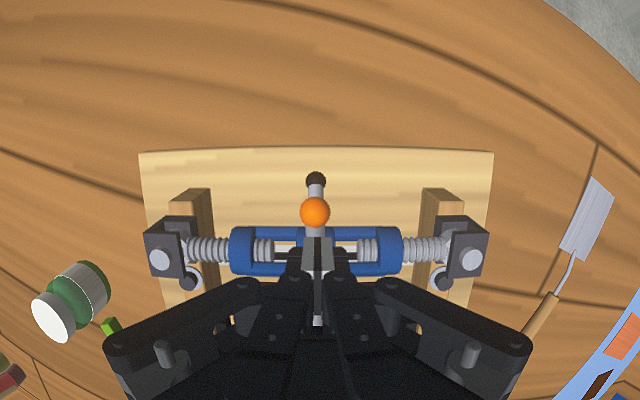

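View pics/scene8c.png

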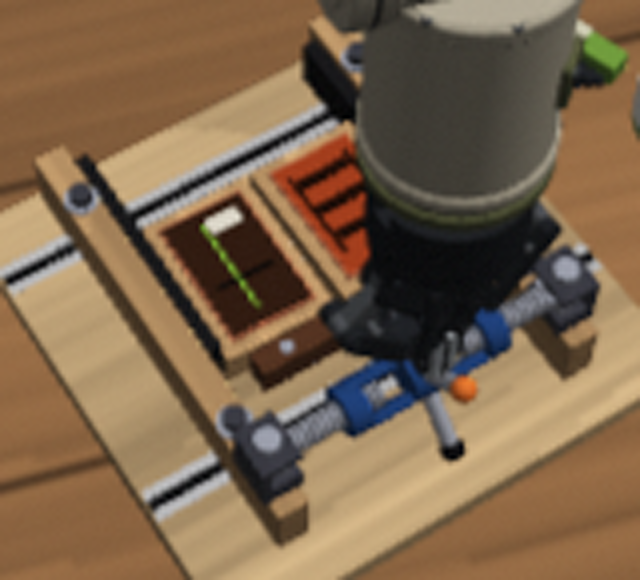

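```bash
python3 -m jog '[[[-0.002,-0.0005,0.034],[0,0,0],-1],[[-0.036,-0.0095,0.036],[0,0,0],-1],[[-0.066,-0.018,0.036],[0,0,0],-1],[[-0.066,-0.018,0.034],[0,0,0],-1],[[-0.066,-0.018,-0.002],[0,0,0],-1]]'
python3 -m jog '[[[0,0,0],[0,0,0],-1]]'
python3 - <<'E'
from h import *
s,R=st(); print(s['tool_pos'],w2c(P,s['tool_pos']),s['ft_force'],s['finger_gap'])
im=vision.snapshot('wrist'); cv2.imwrite('pics/w9.png',im[:,:,::-1])
E
```

```text
time: 6.8
tool_pos: [585.9, 30.7, 116.8]
tcp_rot: [72.7, 89.3, -1.7]
ft_force: [1.1, -0.3, 1.5]
finger_gap: 0.2
time: 6.88
tool_pos: [578.9, 31.1, 104.8]
tcp_rot: [-109.2, 89.7, 176.5]
ft_force: [-1.4, -0.2, -1.7]
finger_gap: -0.1
[578.92237954  31.14674668 104.77313781] [[ 27.98403417   0.80472344 104.77313781]] [-1.41456752 -0.16896766 -1.69811785] -0.07581995768068145
```

View pics/w9.png

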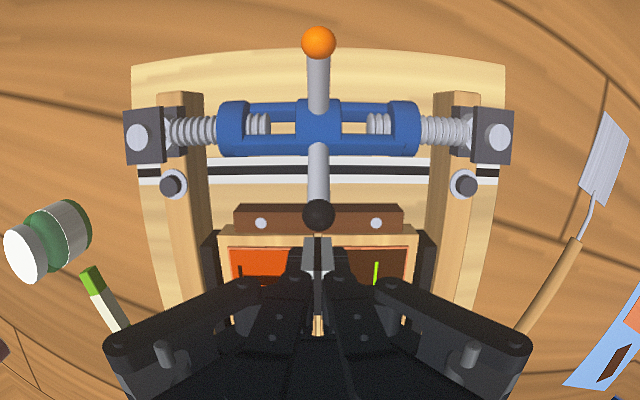

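```bash
python3 -m jog '[[[0.014,0.0039,0],[0,0,0],-1],[[0.028,0.0079,0],[0,0,0],-1],[[0.042,0.0118,0],[0,0,0],-1],[[0.055,0.0155,0],[0,0,0],-1],[[0.0664,0.0187,0],[0,0,0],-1]]'
python3 -m jog '[[[0,0,0],[0,0,0],-1]]'
python3 - <<'E'
from h import *
s,R=st(); print(s['tool_pos'],w2c(P,s['tool_pos']),s['ft_force'],s['finger_gap'])
im=vision.snapshot('wrist'); cv2.imwrite('pics/w10.png',im[:,:,::-1])
E
```

```text
time: 7.35
tool_pos: [648.8, 49.9, 110.4]
tcp_rot: [-89.0, 89.9, -163.3]
ft_force: [-5.8, -0.8, 1.7]
finger_gap: -0.1
time: 7.43
tool_pos: [650.4, 50.3, 110.8]
tcp_rot: [76.2, 89.9, 1.9]
ft_force: [0.7, 1.3, 0.2]
finger_gap: 0.2
[650.41315969  50.32377108 110.75970822] [[ 1.01996944e+02 -7.79149748e-02  1.10759708e+02]] [0.70067282 1.25806236 0.20413015] 0.2482581614588638
```

View pics/w10.png

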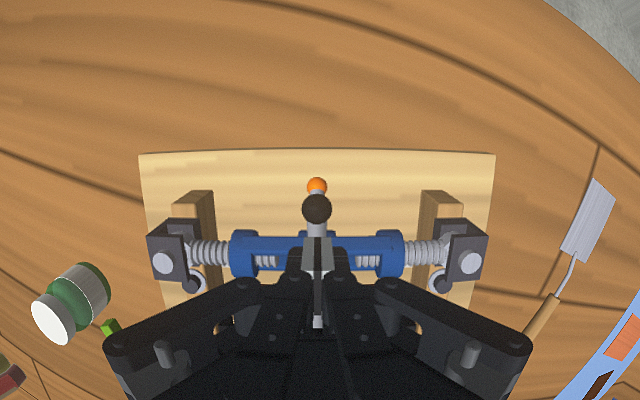

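```bash
python3 -m jog '[[[-0.002,-0.0005,0.034],[0,0,0],-1],[[-0.036,-0.01,0.036],[0,0,0],-1],[[-0.067,-0.0188,0.036],[0,0,0],-1],[[-0.067,-0.0188,0.034],[0,0,0],-1],[[-0.067,-0.0188,0],[0,0,0],-1]]'
python3 -m jog '[[[0,0,0],[0,0,0],-1]]'
python3 - <<'E'
from h import *
s,R=st(); print(s['tool_pos'],w2c(P,s['tool_pos']),s['ft_force'],s['finger_gap'])
im=vision.snapshot('wrist'); cv2.imwrite('pics/w11.png',im[:,:,::-1])
E
```

```text
time: 7.9
tool_pos: [584.7, 30.6, 116.7]
tcp_rot: [72.7, 89.3, -1.7]
ft_force: [1.6, -0.5, 1.9]
finger_gap: -0.1
time: 7.98
tool_pos: [578.4, 31.0, 105.4]
tcp_rot: [-109.1, 89.7, 176.6]
ft_force: [-1.2, 0.3, -2.3]
finger_gap: 0.1
[578.39200388  31.03006202 105.37390263] [[ 27.44187046   0.83590292 105.37390263]] [-1.23584506  0.29536619 -2.31500326] 0.08408267039174926
```

View pics/w11.png

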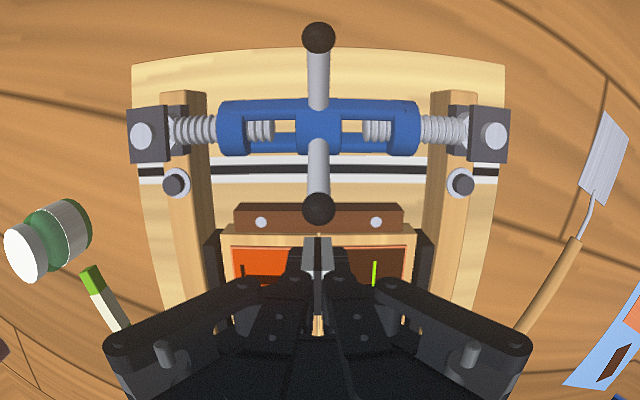

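Cheeks have drawn in and the next black bar (318,209) is in front of the fingers. Stroke 3.

```bash
python3 -m jog '[[[0.014,0.0039,0],[0,0,0],-1],[[0.028,0.0079,0],[0,0,0],-1],[[0.042,0.0118,0],[0,0,0],-1],[[0.055,0.0155,0],[0,0,0],-1],[[0.0668,0.0188,0],[0,0,0],-1]]'
python3 -m jog '[[[0,0,0],[0,0,0],-1]]'
python3 -m jog '[[[-0.002,-0.0005,0.034],[0,0,0],-1],[[-0.036,-0.01,0.036],[0,0,0],-1],[[-0.067,-0.0188,0.036],[0,0,0],-1],[[-0.067,-0.0188,0.036],[0,0,0],-1]]'
python3 - <<'E'
from h import *
s,R=st(); print(s['tool_pos'],w2c(P,s['tool_pos']),s['ft_force'],s['finger_gap'])
im=vision.snapshot('wrist'); cv2.imwrite('pics/w12.png',im[:,:,::-1])
im=vision.snapshot('scene')
cv2.imwrite(f'pics/scene12c.png',cv2.resize(im[135:280,250:410],None,fx=4,fy=4,interpolation=cv2.INTER_CUBIC)[:,:,::-1])
E
```

```text
time: 8.45
tool_pos: [648.4, 49.9, 110.5]
tcp_rot: [-89.8, 89.9, -164.1]
ft_force: [-5.6, -1.7, 1.5]
finger_gap: -0.1
time: 8.53
tool_pos: [650.1, 50.3, 110.8]
tcp_rot: [76.6, 89.9, 2.3]
ft_force: [0.4, -0.4, 0.3]
finger_gap: -0.1
time: 8.87
tool_pos: [575.8, 30.3, 144.4]
tcp_rot: [-102.2, 89.7, -176.5]
ft_force: [-1.2, 0.4, -1.2]
finger_gap: -0.0
[575.76970624  30.30405127 144.39492693] [[ 24.72094716   0.84652785 144.39492693]] [-1.24462654  0.37138109 -1.2192068 ] -0.04543566873106736
```

View pics/w12.png

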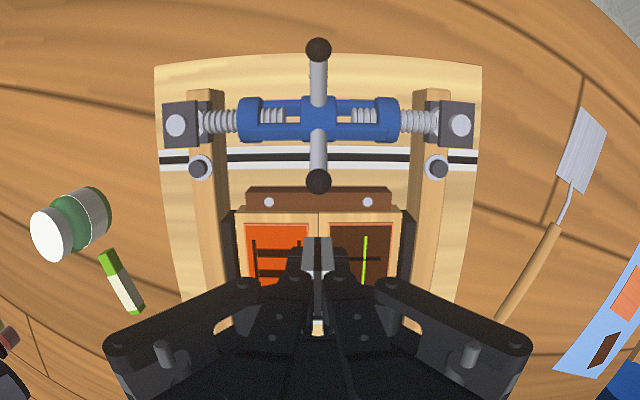

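View pics/scene12c.png

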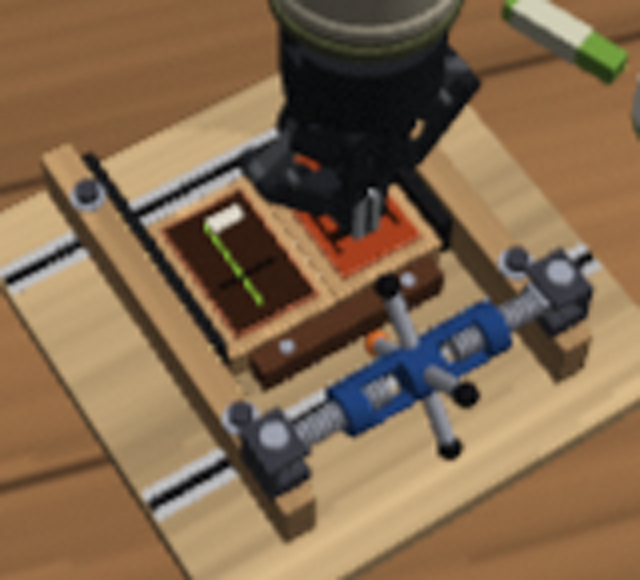

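Joint is shut at (318,220), the plaque lies flat, and orange is on the robot's side below. Stroke 4 with the last black bar.

```bash
python3 -m jog '[[[0,0,-0.036],[0,0,0],-1],[[0,0,-0.036],[0,0,0],-1]]'
python3 -m jog '[[[0.014,0.0039,0],[0,0,0],-1],[[0.028,0.0079,0],[0,0,0],-1],[[0.042,0.0118,0],[0,0,0],-1],[[0.055,0.0155,0],[0,0,0],-1],[[0.0668,0.0188,0],[0,0,0],-1]]'
python3 -m jog '[[[0,0,0],[0,0,0],-1]]'
python3 -m jog '[[[-0.002,-0.0005,0.034],[0,0,0],-1],[[-0.036,-0.01,0.036],[0,0,0],-1],[[-0.067,-0.0188,0.036],[0,0,0],-1],[[-0.067,-0.0188,0.036],[0,0,0],-1]]'
python3 - <<'E'
from h import *
s,R=st(); print(s['tool_pos'],w2c(P,s['tool_pos']),s['ft_force'],s['finger_gap'])
im=vision.snapshot('wrist'); cv2.imwrite('pics/w13.png',im[:,:,::-1])
im=vision.snapshot('scene')
cv2.imwrite(f'pics/scene13.png',im[:,:,::-1])
cv2.imwrite(f'pics/scene13c.png',cv2.resize(im[135:280,250:410],None,fx=4,fy=4,interpolation=cv2.INTER_CUBIC)[:,:,::-1])
E
```

```text
time: 9.13
tool_pos: [580.0, 31.3, 105.8]
tcp_rot: [-110.4, 89.8, 175.3]
ft_force: [-1.9, -1.0, -2.2]
finger_gap: -0.0
time: 9.55
tool_pos: [648.3, 49.9, 110.0]
tcp_rot: [-92.3, 89.8, -166.6]
ft_force: [-5.9, -2.9, 1.8]
finger_gap: 0.2
time: 9.63
tool_pos: [650.2, 50.4, 110.6]
tcp_rot: [76.8, 89.9, 2.6]
ft_force: [0.0, 0.0, 0.1]
finger_gap: 0.1
time: 9.97
tool_pos: [576.0, 30.4, 144.3]
tcp_rot: [-102.1, 89.7, -176.4]
ft_force: [-1.3, -0.2, -2.4]
finger_gap: 0.2
[575.96381827  30.37016827 144.31412156] [[ 24.92570831   0.85765476 144.31412156]] [-1.28323842 -0.20204446 -2.38908856] 0.19953175661518036
```

View pics/w13.png

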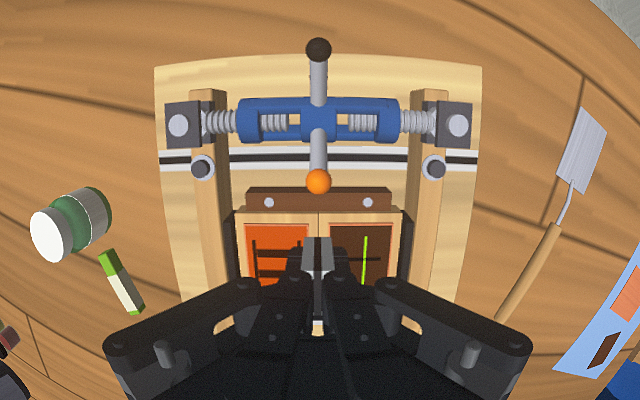

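View pics/scene13c.png

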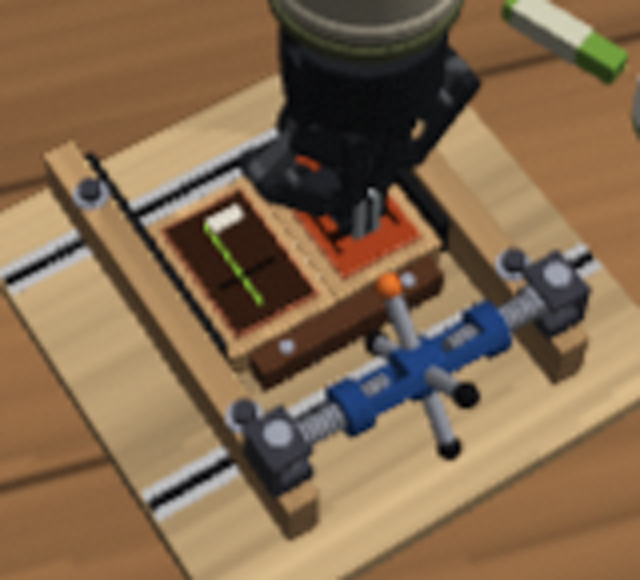

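```bash
cat > ang.py <<'E'
from h import *
S=vision.camera_model('scene')
def orange(im,dx):
    # centroid of orange ball near turnbuckle
    h=cv2.cvtColor(im,cv2.COLOR_RGB2HSV); 
    m=((h[...,0]>8)&(h[...,0]<16)&(h[...,1]>200)&(h[...,2]>150)).astype(np.uint8)
    c0=proj(S,c2w(P,[90,0,80]))[0]
    yy,xx=np.nonzero(m); k=np.hypot(xx-c0[0],yy-c0[1])<40
    n,l,stt,ce=cv2.connectedComponentsWithStats(m)
    for i in range(1,n):
        if stt[i,4]>4 and np.hypot(*(ce[i]-c0))<40: print(ce[i],stt[i])
    return ce
E
python3 - <<'E'
from ang import *
for f in ('scene0','scene6','scene13'):
    print(f); orange(cv2.imread(f'pics/{f}.png')[:,:,::-1].copy(),0)
for d in range(-50,31,5):
    a=np.radians(d); print(d,proj(S,c2w(P,[90+50*np.sin(a),0,80+50*np.cos(a)])).round(1))
E
python3 -m jog '[[[0,0,-0.036],[0,0,0],-1],[[0,0,-0.036],[0,0,0],-1],[[0,0,-0.036],[0,0,0],-1],[[0,0,-0.036],[0,0,0],-1]]'
```

```text
scene0
[353.57894737 210.89473684] [352 209   4   5  19]
scene6
[353.33333333 210.85714286] [351 209   5   5  21]
scene13
[347.17647059 205.76470588] [345 204   5   5  17]
-50 [[344.5 205.5]]
-45 [[345.3 205.8]]
-40 [[346.2 206.2]]
-35 [[347.2 206.7]]
-30 [[348.3 207.4]]
-25 [[349.4 208.3]]
-20 [[350.5 209.3]]
-15 [[351.7 210.5]]
-10 [[352.9 211.8]]
-5 [[354.1 213.3]]
0 [[355.3 214.8]]
5 [[356.6 216.5]]
10 [[357.8 218.2]]
15 [[359. 220.]]
20 [[360.1 221.9]]
25 [[361.2 223.8]]
30 [[362.2 225.7]]
time: 10.4
tool_pos: [582.4, 31.3, 110.6]
tcp_rot: [76.6, 89.9, 2.3]
ft_force: [-0.4, -0.7, 0.3]
finger_gap: -0.2
```

```bash
python3 -m jog '[[[0.01,0.0028,0],[0,0,0],-1],[[0.018,0.005,0],[0,0,0],-1],[[0.026,0.0073,0],[0,0,0],-1],[[0.033,0.0093,0],[0,0,0],-1],[[0.0361,0.0101,0],[0,0,0],-1]]'
python3 -m jog '[[[0,0,0],[0,0,0],-1],[[0,0,0],[0,0,0],-1],[[0,0,0],[0,0,0],-1],[[0,0,0],[0,0,0],-1]]'
python3 - <<'E'
from ang import *
s,R=st(); print(s['tool_pos'],w2c(P,s['tool_pos']),s['ft_force'],s['finger_gap'])
im=vision.snapshot('wrist'); cv2.imwrite('pics/w14.png',im[:,:,::-1])
im=vision.snapshot('scene'); orange(im,0)
cv2.imwrite(f'pics/scene14c.png',cv2.resize(im[135:280,250:410],None,fx=4,fy=4,interpolation=cv2.INTER_CUBIC)[:,:,::-1])
E
```

```text
time: 10.82
tool_pos: [619.1, 41.4, 111.3]
tcp_rot: [71.2, 89.9, -3.1]
ft_force: [-4.3, -0.9, 1.9]
finger_gap: -0.0
time: 11.15
tool_pos: [617.3, 41.2, 109.3]
tcp_rot: [87.4, 90.0, 13.1]
ft_force: [0.0, -0.5, 0.5]
finger_gap: -0.0
[617.30146493  41.227485   109.34022665] [[ 67.65912656   0.12463167 109.34022665]] [ 0.04889004 -0.53870863  0.48977752] -0.04768053102095194
[355.125 213.25 ] [353 211   5   5  16]
```

View pics/scene14c.png

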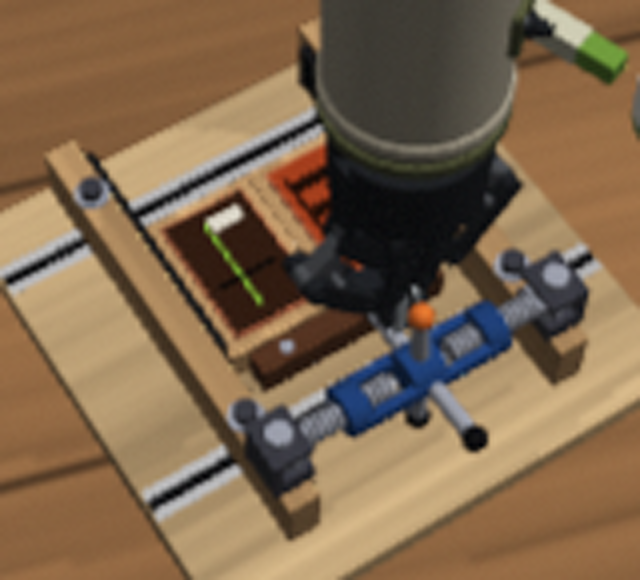

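```bash
python3 -m jog '[[[-0.01,-0.0028,0],[0,0,0],-1],[[-0.02,-0.0056,0.03],[0,0,0],-1],[[-0.05,-0.014,0.06],[0,0,0],-1],[[-0.08,-0.022,0.09],[0,0,0],-1],[[-0.11,-0.031,0.12],[0,0,0],-1]]'
python3 -m jog '[[[-0.03,-0.03,0.01],[0,0,0],-1],[[-0.05,-0.065,0.01],[0,0,0],-1],[[-0.06,-0.105,0.01],[0,0,0],-1],[[-0.07,-0.145,0.01],[0,0,0],-1],[[-0.08,-0.18,0.01],[0,0,0],-1]]'
python3 - <<'E'
from ang import *
s,R=st(); print(s['tool_pos'],s['ft_force'])
T=vision.camera_model('top')
im=vision.snapshot('wrist'); cv2.imwrite('pics/w15.png',im[:,:,::-1])
im=vision.snapshot('top'); cv2.imwrite('pics/top15.png',im[:,:,::-1])
cv2.imwrite(f'pics/top15c.png',cv2.resize(im[160:260,280:385],None,fx=6,fy=6,interpolation=cv2.INTER_CUBIC)[:,:,::-1])
im=vision.snapshot('scene'); orange(im,0); cv2.imwrite('pics/scene15.png',im[:,:,::-1])
cv2.imwrite(f'pics/scene15c.png',cv2.resize(im[135:280,250:410],None,fx=4,fy=4,interpolation=cv2.INTER_CUBIC)[:,:,::-1])
for d in (-10,-5,0,5,10):
    a=np.radians(d)+np.arange(4)*np.pi/2; Q=c2w(P,np.c_[90+50*np.sin(a),0*a,80+50*np.cos(a)])
    print(d,((proj(T,Q)-[280,160])*6).round(0).tolist(),((proj(S,Q)-[250,135])*4).round(0).tolist())
E
```

```text
time: 11.67
tool_pos: [509.2, 11.1, 226.7]
tcp_rot: [-118.0, 90.0, 167.7]
ft_force: [0.2, -0.2, 0.7]
finger_gap: 0.3
time: 12.08
tool_pos: [429.6, -170.7, 236.5]
tcp_rot: [38.6, 89.9, -35.7]
ft_force: [0.1, -0.6, 0.2]
finger_gap: 0.1
[ 429.63953514 -170.70387441  236.51800199] [ 0.09270036 -0.63222435  0.22563928]
[354.94444444 213.22222222] [353 211   5   5  18]
-10 [[253.0, 111.0], [216.0, 3.0], [244.0, 106.0], [280.0, 213.0]] [[412.0, 307.0], [472.0, 431.0], [421.0, 422.0], [364.0, 307.0]]
-5 [[250.0, 101.0], [216.0, 3.0], [247.0, 115.0], [280.0, 213.0]] [[416.0, 313.0], [472.0, 436.0], [416.0, 417.0], [364.0, 302.0]]
0 [[247.0, 91.0], [216.0, 5.0], [250.0, 124.0], [281.0, 213.0]] [[421.0, 319.0], [471.0, 440.0], [412.0, 411.0], [364.0, 297.0]]
5 [[244.0, 82.0], [217.0, 7.0], [252.0, 132.0], [280.0, 211.0]] [[426.0, 326.0], [471.0, 443.0], [407.0, 405.0], [364.0, 293.0]]
10 [[241.0, 73.0], [217.0, 10.0], [255.0, 141.0], [280.0, 209.0]] [[431.0, 333.0], [469.0, 446.0], [403.0, 398.0], [365.0, 290.0]]
```

View pics/top15c.png

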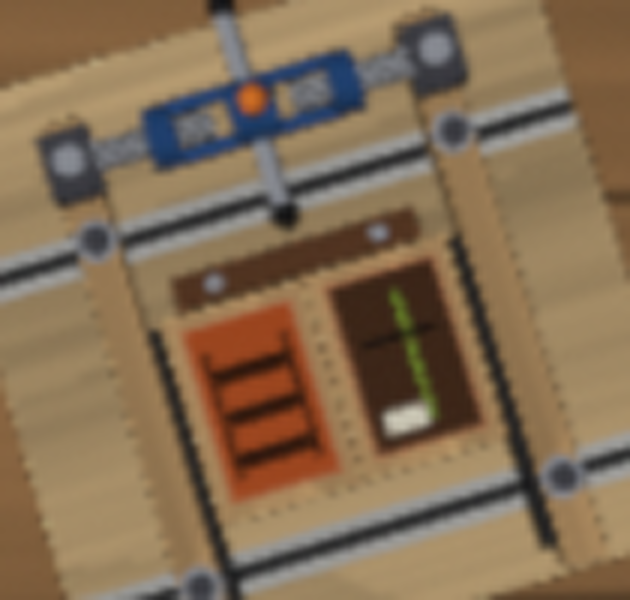

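View pics/scene15c.png

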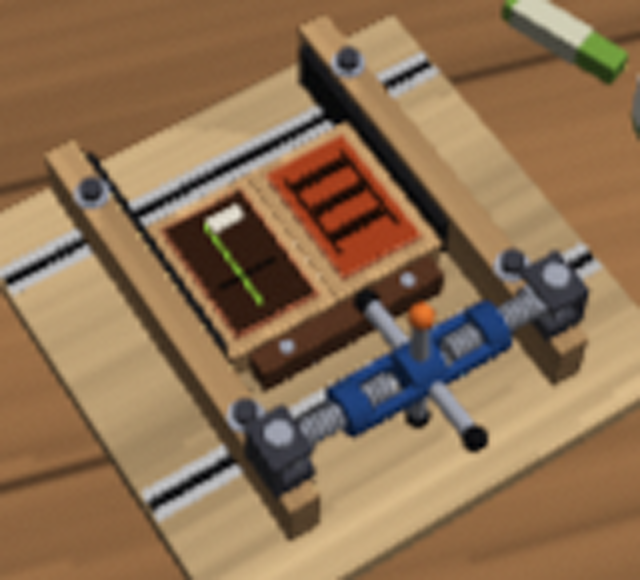

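View pics/top15.png

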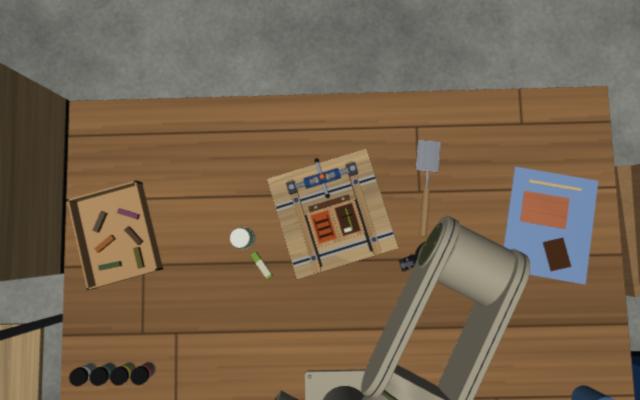

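```bash
python3 - <<'E'
from h import *
T=vision.camera_model('top'); tc=lambda a:np.array(a)/6.+[280,160]
print(w2c(P,ray(T,tc([(184,334),(288,302),(340,466),(233,502)]),46)).round(1))
print(w2c(P,ray(T,tc([(330,290),(433,258),(483,422),(380,455)]),46)).round(1))
print(w2c(P,ray(T,tc([(178,282),(414,212)]),40)).round(1),'stop far-ish corners front edge')
E
python3 - <<'E'
import cv2
a=cv2.imread('pics/scene15.png')[150:240,280:370]
cv2.imwrite('pics/s15z.png',cv2.resize(a,None,fx=6.5,fy=6.5,interpolation=cv2.INTER_CUBIC))
E
```

```text
[[  2.5  58.4  46. ]
 [  2.6   7.8  46. ]
 [-76.9   7.2  46. ]
 [-78.4  59.2  46. ]]
[[  2.3 -12.5  46. ]
 [  2.5 -62.6  46. ]
 [-76.9 -62.   46. ]
 [-77.5 -12.   46. ]]
[[ 27.1  54.1  40. ]
 [ 26.2 -61.1  40. ]] stop far-ish corners front edge
```

View pics/s15z.png

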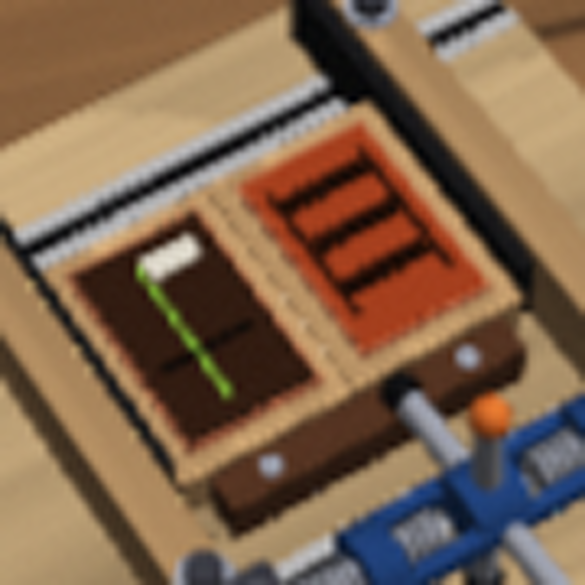

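View pics/w15.png

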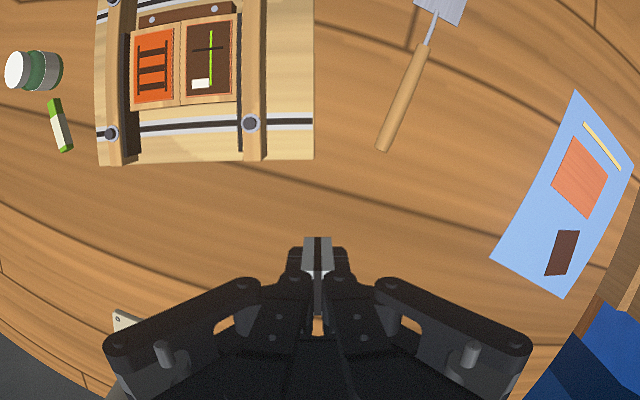

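Both panel centres lie at the same x, −37 mm (true −35 within calibration), and 70 mm apart, so the joint is shut. The edges are in line and the arm is clear. I'm handing in.

```bash
python3 - <<'E'
from bench import r,order
print(order.hand_in()); s=r.sense(); print(s['time'],s['ft_force'])
E
```

```text
the job is handed in; nothing more can be done
None
the job is handed in; nothing more can be done
```

The plaque is glued up and the job is handed in, about 12 s into the 64 s allowed; hand-in gave no verdict.

- **Pushing home:** I pushed both halves against the stop together with the open fingertips. The arm stopped moving at the expected position, under about 25 N.
- **Turning:** I turned the turnbuckle with shut fingers in five strokes on the bars, about 367° in all. It went from about 6.1 rad to about 12.5 rad, which is about 0.49 turn past first bearing. The orange bar ended about 4° short of upright.

**Last checks:**
- Both panel centres lie at the same depth and 70 mm apart, so the joint is shut and the edges are in line.
- The plaque lies flat and is up against the stop in the pictures.
- The fork spacing shrank by about 16.6 mm, against 16.3 mm expected.
- The jar, pastel stick and spatula are where they were, and the arm is clear with no force on it.

**Small disagreements:**
- The two cameras place the cramp about 3 mm apart.
- The top view put the halves 2 mm short of nominal, which is within calibration.
- The final turnbuckle angle is good to about 3°.
- I did not explain an upward force of 6–16 N on the tool during the push. It was gone after I backed off, and nothing looked displaced.

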